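# Release the stop selector and put the lift lever into float

## Task

Put the bench lift's controls into float: first lift the small flux tin off the selector housing, where it is in the way, and set it down upright on the worktop, clear of both controls. Then press the yellow stop-release selector down against its spring and, keeping it pressed, turn it clockwise from the red mark to the green mark in the middle and let it spring fully back up, locked there. Only then push the lever with the black ball past its stiff detent so that it stays in the float notch by itself; leave the flux bottle, the white pump jar and the screwdriver cup standing where they are.

Things in the scene. Friction and masses are not known exactly. Their poses are not given: they have to be found in the camera images.
- selector_axis (a point): Round grey selector housing, radius 80 mm, 44 mm high, bolted down. The point: centre of its top face, on the vertical turning axis, 44 mm above the worktop. Frame: z up, x to the housing's back, y its left. Coloured radial marks on top and rim, angles counter-clockwise from x seen from above: red 240 degrees, green 180 (straight front), white 120.
- pocket (a point): Yellow selector arm. The point: middle of its finger pocket's floor, 48 mm from the turning axis, 65 mm above the worktop when up. x radially outward, z up. The pocket is a trough 40 mm wide (y) between walls 8 mm thick, 20 mm above the floor, 28 to 66 mm from the axis; outer end open, inner end the hub (radius 22, 12 mm above the floor). Shut fingers on the floor press it, then push a wall.
- selector_turn (a joint): Selector angle, rad, growing clockwise from above. It locks in three notches: 0 = red (start), 1.047 = green (wanted), 2.094 = white. It can turn only while pressed. When let go within about 0.15 rad of a notch centre it springs up into it by itself; let go between notches it stays part-way down.
- selector_press (a joint): How far the selector is pressed down, m: 0 = fully up, 0.011 = bottom stop. It must be pressed 0.008 or more to leave a notch and turn. The spring takes about 4 N at the start and 8 N at the bottom stop.
- lever_foot (a point): Lift lever's blue housing, 110 (x) by 90 (y) by 48 mm high, on a dark foot plate 126 mm long, bolted down. The point: centre of its top face, 48 mm above the worktop. Frame: z up, x the direction in which the lever is pushed to float, y its left. A green bar at the slot's x end marks float, a white bar at the other end neutral. The lever's pivot axis is parallel to y, 5 mm below this point.
- lever_ball (a point): Centre of the black ball (radius 16 mm) on the lever, 110 mm from the pivot, on a steel rod of radius 5 mm (a black collar of radius 8.5 mm reaches to 23 mm below the ball's centre). In neutral the ball is 40 mm behind lever_foot (at -x of that frame), 145 mm above the worktop; in float 40 mm ahead, same height; upright, 153 mm high.
- lever (a joint): Lever angle, rad: 0 = neutral (start), 0.75 = float notch at the end stop. Light to about 0.15, then a stiff detent that takes about 10 to 13 N at the ball near 0.25; it springs back to neutral if let go below about 0.5, and beyond about 0.6 it falls into the float notch by itself and stays.
- tin_center (a point): Small round grey flux tin, loose, 34 mm in diameter, 22 mm high, up to 85 g; the point is its centre, half-way up, z its axis. It starts on the flat top of the selector housing, between the green and white marks, about 49 mm from the axis, and blocks the arm. The worktop round the two housings is free but for the bystanders listed here (cables lie farther back than x = 0.58, bins beyond y = -0.4).
- flux_bottle: Bystander, loose: amber needle bottle with an orange tip, 30 mm across, 86 mm high, origin at the centre of its underside, standing close to the selector housing.
- alcohol_pump: Bystander, loose: white pump jar, 58 x 58 mm, 78 mm high, origin at the centre of its underside, standing close to the lever housing.
- flux_tin: The same flux tin; origin at the centre of its underside.
- driver_cup: Bystander, loose: clear cup full of precision screwdrivers, 100 mm (its x) by 58 mm, 141 mm high, origin at the centre of its underside, standing close to the lever housing.
Not all that is in view belongs to the job. Of the things like the flux_tin, leave any that is purple; of the rest the larger one is meant.

How it is judged:
By the outcome, as a careful person would: the job done as asked, in the order asked, and still so for the second after the job is handed in, with the robot touching nothing.
It also fails if it takes over 72 s, if anything falls off the work surface, if the arm or the gripper's body presses on something with over 40 N, if the wrist force passes 120 N, or if a joint passes its speed limit or range.

## Robot

A 6-joint arm with a two-finger parallel gripper is mounted at the origin on a cart in front of the work surface, level with it; the furniture and walls round the work are solid. World frame = base frame: x ahead of the robot, y to its left, z up, the work surface at z = 0. Lengths are in mm, angles in rad, forces in N, time in s.
With the tool pointing down it reaches from about 400 to 925 mm from the base axis. Payload 12.5 kg.
Tool frame: the origin (TCP) lies midway between the tips of the shut fingers; the grasp point (between the pads) lies 19 mm behind it (env.tcp_to_grasp is the distance from the TCP to the grasp point, in mm); z points along the fingers, y is the line along which they close (so a half turn about z gives the same grasp; the last joint's range is limited). The gripper opens to 95 mm and grips with 3 to 60 N. Pads are 20 mm wide; open, the fingers measure 119 mm over their backs; the gripper's body (75 mm by 180 mm) begins 59 mm behind the grasp point.
Start: joints at [-1.243, 0.491, 1.559, -0, 1.092, -0.106], TCP at [262.726, -567.119, 191.861] pointing down, gripper open.
Joint ranges: [-3.1, 3.1], [-0.84, 2.19], [0.05, 2.79], [-1.13, 4.28], [0.06, 2.93], [-2.69, 2.69]. Speed limits (rad/s): [2.22, 2.22, 2.79, 3.14, 3.14, 3.14].

## Interface

Orientations are given as [roll, pitch, yaw] about the fixed x, y, z axes, in that order (R = Rz(yaw) Ry(pitch) Rx(roll)).
In Python, from cell import env gives the robot as it stands. The module is installed in compiled form; this text tells all that it offers.
- The arm moves only by the tool step_arm, never from a script. Its argument "plan" is a list that holds one entry, the list of rows, each a list of 5 numbers: the shift along the tool's x, y, z in mm, then the turn about the tool's z in degrees, then the opening, from -1 (shut) to 1 (fully open). A call has 1 to 8 rows; each row is the pose to reach, as a shift and turn from the pose commanded when the call began, along the tool's axes at that moment; what a row does not reach only later rows make up. A row lasts 1/12 s, in which the tool goes at most 41.7 mm and 7.16 degrees, less where a joint would pass 70% of its speed; a pose out of reach is approached as far as the arm can. A call with a gripper value outside its range is refused whole. The fingers move at their own pace and stop on an object; the grip force is fixed at half the most. Time passes only in rows, so rows that repeat a pose let the fingers close. It gives the time, the measured TCP pose, the force, the opening and the grip force at its end, in the units of the state.
- env.state(): the state, without advancing time (a new reading comes with each control period).
- env.read_camera(name): name is "scene" or "top"; returns the picture (420x560x3 uint8, blue, green, red); there is no depth.
- env.get_calibration(name): a dict with "K" (3x3 intrinsics, pixels), "extrinsics" (4x4, takes a point from world to camera coordinates). Camera axes: x right, y up, looking along -z (the intrinsics and any distortion apply to the point x, -y, -z); pixel columns grow to the right and rows downward; lengths in mm; the calibration is good to about 2 mm. A picture is of the moment at which its call begins. get_calibration takes no time and is no camera call.
- env.job_done(): hands the job in; it is judged then, once.
The state is a dict: "t": time; "joints": joint angles; "qvel": joint speeds; "tau": joint torques, N m; "eef_pos": TCP position; "tcp_rot": TCP orientation; "ft_force": force on the tool from outside, world axes, zero at the start; "moment": the same for the moment, N m; "opening": opening from 0.0 (shut) to 1.0 (fully open); "grip_force": force on a finger pad.
Only numpy, scipy, OpenCV 4.12 (cv2) and the standard library are available. Lean on these libraries where they do the work, as an engineer would, in place of code of your own. Each camera call takes 0.05 s, during which the arm holds its last target. There are 200 camera calls.

## Working session

There is one attempt and no reset: what is moved stays moved. The work goes in short steps, Python scripts to look and compute and a tool call to move; the robot and the scene stay as the last step left them, time stands still between calls to the robot, and variables do not carry over. Pictures are saved under pics/ and viewed, at most 10 in all, crops included, and the job is handed in when it is done.

Besides the shell and the picture viewer there is one more tool, called after "Call:" as name(argument=value, ...) on one line, values as JSON. step_arm: Moves the arm, as the interface text tells. Its arguments: {"type":"object","properties":{"plan":{"type":"array"}},"required":["plan"]}

```bash
mkdir -p pics; python3 - <<'E'
from cell import env
import cv2
for n in("scene","top"):
    cv2.imwrite(f"pics/{n}0.png",env.read_camera(n)); c=env.get_calibration(n); print(n,c)
s=env.state(); print(s['t'],s['eef_pos'],s['tcp_rot'],s['opening'],s['ft_force'])
E
```

```text
scene {'K': array([[482.95013091,   0.        , 275.03772886],
       [  0.        , 482.95013091, 209.38558492],
       [  0.        ,   0.        ,   1.        ]]), 'extrinsics': array([[-7.13061861e-01, -7.00927732e-01,  1.55915524e-02,
         3.29796253e+02],
       [ 3.70194825e-01, -3.57531415e-01,  8.57395521e-01,
        -2.82720672e+02],
       [-5.95397828e-01,  6.17147957e-01,  5.14421835e-01,
        -8.47761527e+02],
       [ 0.00000000e+00,  0.00000000e+00,  0.00000000e+00,
         1.00000000e+00]])}
top {'K': array([[467.41324141,   0.        , 275.83004872],
       [  0.        , 467.41324141, 204.58276253],
       [  0.        ,   0.        ,   1.        ]]), 'extrinsics': array([[ 2.94825397e-02, -9.99559831e-01, -3.30530685e-03,
        -3.35382319e+01],
       [ 9.88877158e-01,  2.86848522e-02,  1.45942269e-01,
        -4.89387117e+02],
       [-1.45783217e-01, -7.57129117e-03,  9.89287587e-01,
        -1.11749471e+03],
       [ 0.00000000e+00,  0.00000000e+00,  0.00000000e+00,
         1.00000000e+00]])}
0.1 [ 262.65431714 -566.84326521  191.30376642] [-3.14053374e+00 -8.84871003e-05  4.33878148e-01] 1.002877705647142 [-0.03177    -0.83750984  0.33165552]
```

View pics/scene0.png

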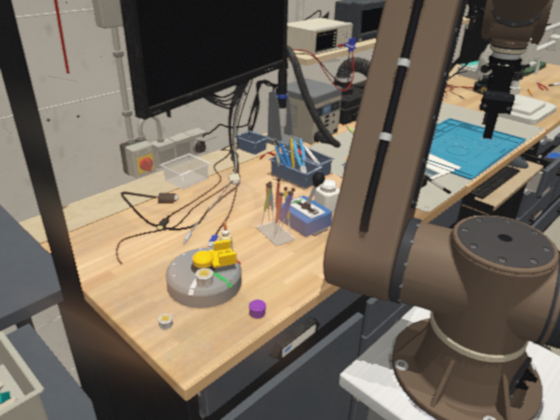

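View pics/top0.png

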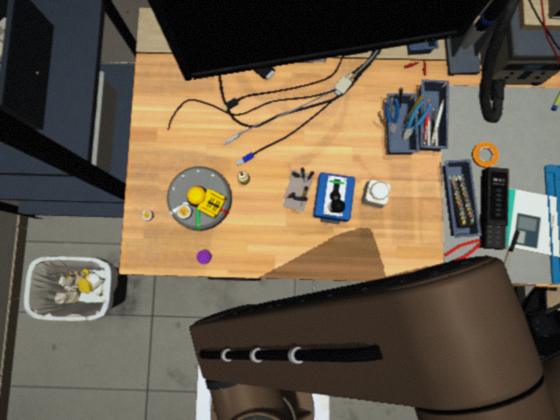

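Top view: the selector housing is at about (198,198) and the lever housing at (334,197) with its black ball around (336,203). The pump jar is at (377,192), the cup at (298,190) and the flux bottle at (243,177). There are three tin candidates: on the housing (184,211), small and pale on the worktop (147,215), and purple (204,256). The one on the housing fits, as it isn't purple and is the larger of the other two. I'll confirm that in a crop and measure.

```bash
cat > h.py <<'E'
import numpy as np, cv2
from cell import env
def ray(n,u,v):
    c=env.get_calibration(n);K=c['K'];E=c['extrinsics'];R=E[:3,:3];t=E[:3,3]
    d=np.array([(u-K[0,2])/K[0,0],-(v-K[1,2])/K[1,1],-1.]); return -R.T@t,R.T@d
def onz(n,u,v,z):
    o,d=ray(n,u,v); return (o+d*(z-o[2])/d[2])[:2].round(1)
def proj(n,p):
    c=env.get_calibration(n);K=c['K'];q=c['extrinsics']@np.r_[p,1]
    return np.array([K[0,2]+K[0,0]*q[0]/-q[2],K[1,2]-K[1,1]*q[1]/-q[2]]).round(1)
def two(a,b):
    o1,d1=ray("scene",*a);o2,d2=ray("top",*b)
    s=np.linalg.lstsq(np.c_[d1,-d2],o2-o1,rcond=None)[0]
    p,q=o1+d1*s[0],o2+d2*s[1]; return ((p+q)/2).round(1),np.linalg.norm(p-q).round(1)
def st():
    s=env.state(); print(round(s['t'],2),s['eef_pos'].round(1),np.round(s['tcp_rot'],3),'F',s['ft_force'].round(1),'op',round(s['opening'],3),'g',round(s['grip_force'],1))
E
python3 - <<'E'
from h import *
a=cv2.imread('pics/top0.png');b=cv2.imread('pics/scene0.png')
A=cv2.resize(a[155:275,130:290],(800,600),interpolation=cv2.INTER_CUBIC)
cv2.imwrite('pics/c1.png',A)
B1=cv2.resize(b[220:340,150:280],None,fx=3.05,fy=3.05,interpolation=cv2.INTER_CUBIC)
B2=cv2.resize(a[160:235,280:400],None,fx=3.33,fy=3.33,interpolation=cv2.INTER_CUBIC)
B3=cv2.resize(b[165:240,250:350],None,fx=4,fy=4,interpolation=cv2.INTER_CUBIC)
C=np.zeros((600,800,3),np.uint8);C[:366,:396]=B1[:366,:396];C[:250,400:]=B2[:250,:400];C[300:600,400:]=B3[:300,:400]
cv2.imwrite('pics/c2.png',C)
for n,p in(("housing",(198,198)),("tin",(184,211)),("levh",(334,197))): print(n,onz("top",*p,45))
print("bottle",onz("top",243,177,80),"pump",onz("top",377,190,78),"cup",onz("top",298,190,0))
E
```

```text
housing [499.6 172.1]
tin [466.5 204.6]
levh [ 511.7 -161.3]
bottle [548.1  61. ] pump [ 526.1 -259.8] cup [534.8 -74.5]
```

View pics/c1.png

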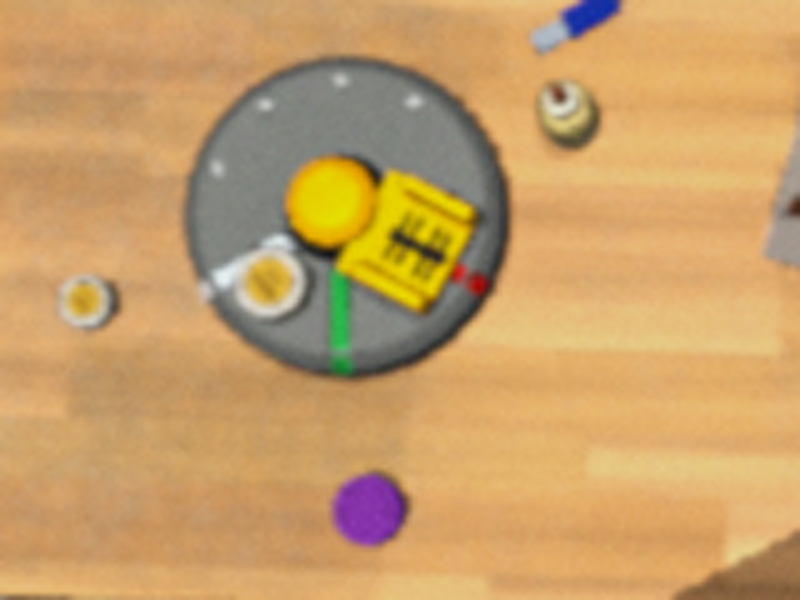

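View pics/c2.png

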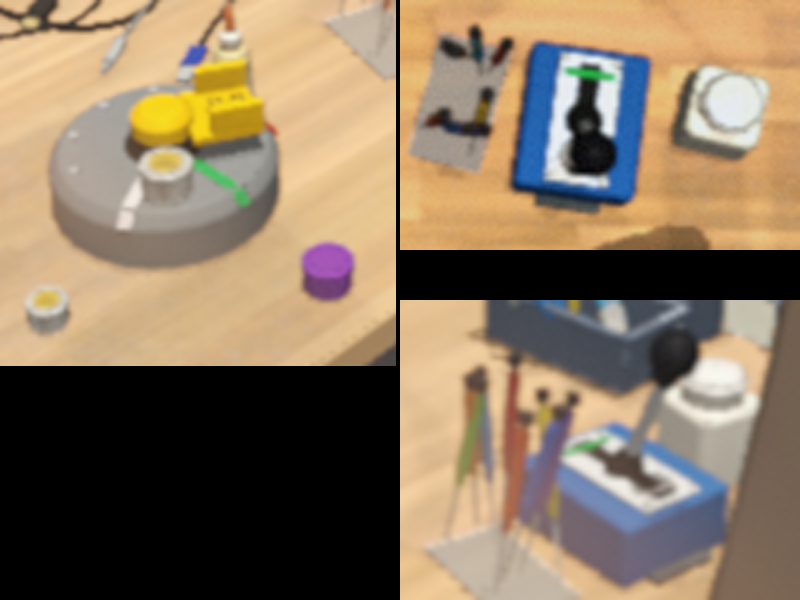

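The crops confirm it: the pale-grey tin on the housing at crop (269,282), i.e. top pixel (183.8,211.4), is larger than the loose one at (87,301), and the other is purple. The arm sits at the red mark. The ball is at top pixel (339,206) and scene pixel (318.5,179). Next I'll work out world positions.

```bash
python3 - <<'E'
from h import *
from scipy.optimize import least_squares
T=lambda u,v:(130+u/5,155+v/5)
a=cv2.imread('pics/top0.png')
hsv=cv2.cvtColor(a,cv2.COLOR_BGR2HSV)
m=((hsv[...,1]<60)&(hsv[...,2]>30)).astype(np.uint8); m[:150]=0;m[245:]=0;m[:,:160]=0;m[:,240:]=0
c=max(cv2.findContours(m,0,cv2.CHAIN_APPROX_NONE)[0],key=cv2.contourArea)
h=cv2.convexHull(c)[:,0]; print('hull',cv2.minEnclosingCircle(h))
P=np.array([onz("top",u+.0,v,44) for u,v in h if u<198])   # left half: top-face rim
r=least_squares(lambda q:np.hypot(P[:,0]-q[0],P[:,1]-q[1])-80,[500,172]);print('axis(rim)',r.x.round(1),np.abs(r.fun).max().round(1))
for n,p in(('red',(480,286)),('white',(205,290)),('green_o',(343,360)),('green_i',(340,275))):print(n,onz("top",*T(*p),44))
print('tin top',onz("top",*T(270,284),66),two((150+166/3.05,220+161/3.05),T(270,284)))
y=cv2.inRange(hsv,(20,150,120),(35,255,255));y[:,:185]=0
print('pocket arm px/world: centre of box',onz("top",*T(408,241),75))
print('hub',two((150+161/3.05,220+115/3.05),T(331,202)))
g=lambda u,v:(280+(u-400)/3.33,160+v/3.33)
s=lambda u,v:(250+(u-400)/4,165+(v-300)/4)
print('ball',two(s(674,356),g(597,153)))
print('green bar',onz("top",*g(590,73),48),two(s(590,445),g(590,73)))
for p in((533,42),(650,58),(632,203),(516,188)):print('box corner',onz("top",*g(*p),48))
print('purple',onz("top",*T(370,510),20),'small',onz("top",*T(86,301),15),'bottle',onz("top",*T(565,95),86),onz("top",*T(570,120),40))
E
```

```text
hull ((198.4095458984375, 198.6623992919922), 32.28545379638672)
axis(rim) [501.5 168.1] 2.7
red [466.6 101.9]
white [460.7 236.3]
green_o [428.4 167. ]
green_i [470.  170.7]
tin top [461.8 200.2] (array([462.7, 201.1,  65.7]), np.float64(2.2))
pocket arm px/world: centre of box [483.3 133.7]
hub (array([503. , 173.5,  67.4]), np.float64(1.9))
ball (array([ 476.4, -161.1,  141.7]), np.float64(2.0))
green bar [ 549.  -168.1] (array([ 548.5, -168.6,   47.4]), np.float64(1.5))
box corner [ 571.2 -125.7]
box corner [ 561.6 -212.2]
box corner [ 453.4 -199.7]
box corner [ 461.9 -115. ]
purple [357.  153.9] small [457.  302.4] bottle [554.1  60.8] [551.3  61.5]
```

Call:
step_arm(plan=[[[0,0,0,0,0.3],[0,0,0,0,0.3]]])

```text
t: 0.27
eef_pos: [262.7, -567.0, 191.6]
tcp_rot: [-3.141, -0.0, 0.434]
ft_force: [0.4, -0.3, -0.0]
opening: 0.911
grip_force: 0.0
```

Axis is about (502.5,170) with housing yaw of about +3.5°, and the tin is at (462.3,200.7). The ball is at (476,-161) and the lever points along about -0.1 rad. I'm starting to move towards the tin.

Call:
step_arm(plan=[[[32,-19,0,-7,0.2],[64,-38,0,-14,0.2],[97,-56,0,-21,0.2],[129,-75,0,-28,0.2],[161,-94,0,-35,0.2],[193,-112,0,-42,0.2],[226,-131,0,-49,0.2],[258,-150,0,-56,0.2]]])

```text
t: 0.93
eef_pos: [434.6, -321.0, 192.0]
tcp_rot: [3.141, 0.0, 1.417]
ft_force: [0.2, -0.2, -0.0]
opening: 0.602
grip_force: 0.0
```

Call:
step_arm(plan=[[[33,-3,0,-7,0.2],[65,-7,0,-14,0.2],[98,-10,0,-21,0.2],[130,-14,0,-28,0.2],[163,-17,0,-35,0.2],[195,-21,0,-42,0.2],[228,-24,0,-49,0.2],[260,-28,0,-56,0.2]]])

```text
t: 1.6
eef_pos: [447.3, -59.9, 192.0]
tcp_rot: [3.141, 0.0, 2.394]
ft_force: [1.6, 0.1, 1.0]
opening: 0.601
grip_force: 0.0
```

Call:
step_arm(plan=[[[21,25,0,-1,0.2],[42,50,0,-2,0.2],[63,75,0,-3,0.2],[84,100,0,-4,0.2],[104,125,20,-5,0.2],[125,150,40,-6,0.2],[146,175,60,-6,0.2],[167,200,80,-6,0.2]]])

```text
t: 2.27
eef_pos: [462.2, 200.4, 111.1]
tcp_rot: [3.141, 0.001, 2.493]
ft_force: [0.2, -0.3, -0.5]
opening: 0.599
grip_force: 0.0
```

```bash
python3 - <<'E'
from h import *
a=env.read_camera("top");b=env.read_camera("scene");cv2.imwrite('pics/t1.png',a);cv2.imwrite('pics/s1.png',b);st()
A=cv2.resize(a[140:260,130:250],(400,400),interpolation=3);B=cv2.resize(b[180:330,130:280],(400,400),interpolation=3)
cv2.imwrite('pics/v1.png',np.hstack([A,B]))
E
```

```text
2.37 [461.2 201.8 109.2] [-3.139e+00 -2.000e-03  2.497e+00] F [ 0.5  0.4 -0.3] op 0.599 g 0.0
```

View pics/v1.png

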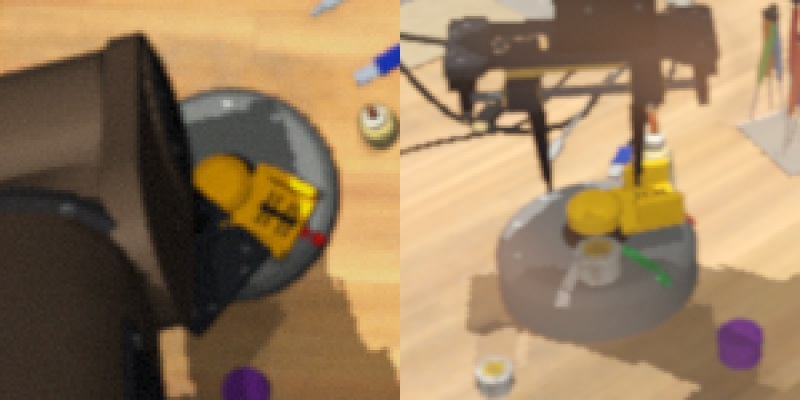

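The fingers straddle the tin: tips at crop (548,190) and (638,183), tin at (598,258) below their middle. Descending and gripping.

Call:
step_arm(plan=[[[0,0,25,0,0.2],[0,0,45,0,0.2],[0,0,57,0,0.2],[0,0,63,0,0.2],[0,0,63,0,0.2],[0,0,63,0,-0.5],[0,0,63,0,-0.9],[0,0,63,0,-0.9]]])

```text
t: 3.03
eef_pos: [462.9, 198.7, 49.7]
tcp_rot: [3.14, 0.001, 2.493]
ft_force: [0.7, -0.2, 0.0]
opening: 0.442
grip_force: 0.0
```

Call:
step_arm(plan=[[[0,0,0,0,-1],[0,0,0,0,-1],[0,0,0,0,-1],[0,0,0,0,-1]]])

```text
t: 3.37
eef_pos: [462.5, 198.7, 49.0]
tcp_rot: [3.141, 0.0, 2.493]
ft_force: [-0.3, 0.4, 0.4]
opening: 0.167
grip_force: 0.0
```

The opening fell below the tin's 34 mm with no grip force, so I'll look.

```bash
python3 - <<'E'
from h import *
a=env.read_camera("top");b=env.read_camera("scene");st()
A=cv2.resize(a[140:260,130:250],(400,400),interpolation=3);B=cv2.resize(b[200:320,150:270],(400,400),interpolation=3)
cv2.imwrite('pics/v2.png',np.hstack([A,B])); print(proj("scene",[462.5,199,49]),proj("scene",[462.5,200,66]))
E
```

```text
3.47 [462.4 198.7  48.9] [-3.142  0.     2.493] F [-0.2 -0.5 -0.7] op 0.082 g 0.0
[206.3 279. ] [205.5 272.6]
```

View pics/v2.png

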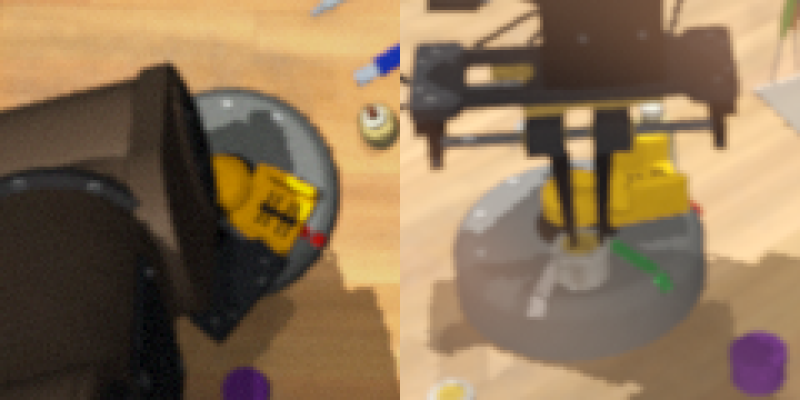

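```bash
python3 - <<'E'
from h import *
a=cv2.imread('pics/scene0.png');b=env.read_camera("scene");cv2.imwrite('pics/s2.png',b);st()
G=lambda i:cv2.Canny(cv2.resize(cv2.cvtColor(i,6),None,fx=4,fy=4,interpolation=3),30,80).astype(np.float32)
def loc(b,box):
    x,y,w,h=box; t=cv2.resize(cv2.cvtColor(a,6)[y:y+h,x:x+w],None,fx=4,fy=4,interpolation=3)
    B=cv2.resize(cv2.cvtColor(b,6)[y-12:y+h+12,x-12:x+w+12],None,fx=4,fy=4,interpolation=3)
    r=cv2.matchTemplate(B,t,5);_,v,_,p=cv2.minMaxLoc(r);return round(v,2),(p[0]/4-12,p[1]/4-12)
for n,f in(('s1',cv2.imread('pics/s1.png')),('s2',b)):
    print(n,'tin lower',loc(f,(193,273,24,16)),'tin',loc(f,(193,264,24,25)),'purple',loc(f,(245,298,26,22)),'green mark',loc(f,(216,272,18,16)))
# tin colour: orange lid inside
for n,f in(('0',a),('1',cv2.imread('pics/s1.png')),('2',b)):
    h=cv2.cvtColor(f,40)[262:290,190:220]; m=cv2.inRange(h,(8,70,60),(30,200,255)); mm=cv2.moments(m,True); print(n,mm['m00'],190+mm['m10']/max(mm['m00'],1),262+mm['m01']/max(mm['m00'],1))
print([proj("scene",p) for p in((462.3,200.7,66),(462.3,200.7,44),(462,199,49),(448,209,66))])
E
```

```text
3.52 [462.4 198.7  48.8] [-3.142  0.     2.493] F [-0.4  0.2 -0.6] op 0.044 g 0.0
s1 tin lower (0.76, (-2.0, 8.0)) tin (0.63, (0.0, 1.0)) purple (0.91, (0.0, 0.0)) green mark (0.57, (6.0, -1.0))
s2 tin lower (0.77, (-2.0, 8.0)) tin (0.59, (-2.0, 8.0)) purple (0.89, (0.0, 0.0)) green mark (0.53, (7.0, -2.0))
0 141.0 202.79432624113474 269.36879432624113
1 159.0 202.11320754716982 269.57861635220127
2 184.0 202.43478260869566 268.79347826086956
[array([205.2, 272.8]), array([205.9, 281.4]), array([206.5, 279.2]), array([206.5, 277.9])]
```

```bash
python3 - <<'E'
from h import *
o=[]
for n in('scene0','s2'):
    i=cv2.imread(f'pics/{n}.png')[235:305,170:236]; i=cv2.resize(i,(400,424),interpolation=3)
    i=cv2.convertScaleAbs(i,alpha=1.2)
    o.append(i)
cv2.imwrite('pics/v3.png',np.hstack(o))
E
```

```text
(no output)
```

View pics/v3.png

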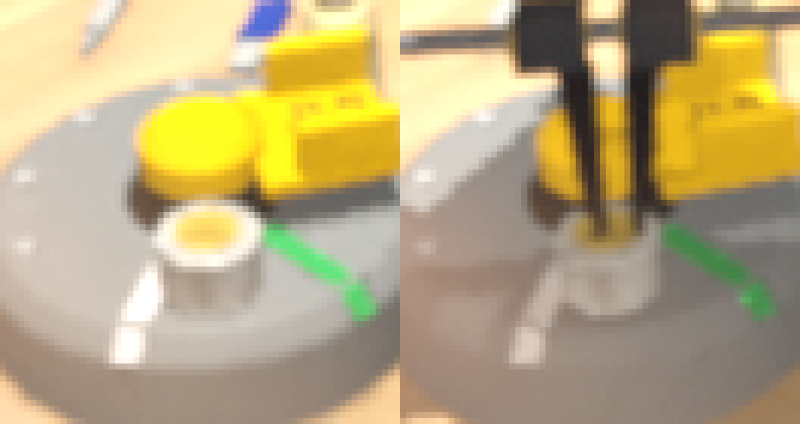

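```bash
python3 - <<'E'
from h import *
for z in (109.5,115,120,126): print(z,[proj("scene",(461.5+s*34*.605,201+s*34*.797,z)) for s in(1,-1)])
st()
E
```

```text
109.5 [array([186.4, 256.7]), array([221.6, 254.2])]
115 [array([186.2, 254.4]), array([221.5, 251.9])]
120 [array([186. , 252.3]), array([221.3, 249.8])]
126 [array([185.7, 249.8]), array([221.2, 247.3])]
3.52 [462.4 198.7  48.8] [-3.142  0.     2.493] F [-0.4  0.2 -0.6] op 0.044 g 0.0
```

Measured against the pictures, the visible fingertips sit about 13–16 mm higher than the stated TCP, and they closed just above the lid. The tin hasn't moved. I'll reopen and go lower in small steps, watching the force.

Call:
step_arm(plan=[[[0,0,0,0,0.2],[0,0,0,0,0.2],[0,0,0,0,0.2],[0,0,0,0,0.2],[0,0,0,0,0.2],[0,0,0,0,0.2],[0,0,2,0,0.2],[0,0,4,0,0.2]]])

```text
t: 4.18
eef_pos: [462.5, 198.7, 44.7]
tcp_rot: [3.141, 0.0, 2.493]
ft_force: [-0.4, -0.1, -0.4]
opening: 0.546
grip_force: 0.0
```

Call:
step_arm(plan=[[[0,0,1,0,0.2],[0,0,2,0,0.2],[0,0,2,0,0.2]]])

```text
t: 4.43
eef_pos: [462.3, 198.7, 42.5]
tcp_rot: [-3.141, -0.0, 2.493]
ft_force: [0.4, 0.6, 0.4]
opening: 0.597
grip_force: 0.0
```

Call:
step_arm(plan=[[[0,0,1,0,0.2],[0,0,2,0,0.2],[0,0,2,0,0.2]]])

```text
t: 4.68
eef_pos: [462.3, 198.7, 40.6]
tcp_rot: [-3.141, -0.0, 2.493]
ft_force: [-0.1, -0.1, 0.2]
opening: 0.6
grip_force: 0.0
```

There's no contact at 40.6, below the housing top, so the height offset is real. Going on down, then gripping.

Call:
step_arm(plan=[[[0,0,1,0,0.2],[0,0,2,0,0.2],[0,0,3,0,0.2],[0,0,4,0,0.2],[0,0,4,0,0.2]]])

```text
t: 5.1
eef_pos: [462.3, 198.7, 36.6]
tcp_rot: [-3.141, -0.0, 2.493]
ft_force: [0.5, 0.6, 0.9]
opening: 0.6
grip_force: 0.0
```

Call:
step_arm(plan=[[[0,0,1,0,0.2],[0,0,2,0,0.2],[0,0,2,0,0.2]]])

```text
t: 5.35
eef_pos: [462.3, 198.7, 34.6]
tcp_rot: [-3.141, -0.0, 2.493]
ft_force: [0.7, -0.3, 0.2]
opening: 0.6
grip_force: 0.0
```

Call:
step_arm(plan=[[[0,0,0,0,-1],[0,0,0,0,-1],[0,0,0,0,-1],[0,0,0,0,-1],[0,0,0,0,-1]]])

```text
t: 5.77
eef_pos: [462.4, 198.7, 34.9]
tcp_rot: [3.141, 0.0, 2.493]
ft_force: [0.4, 0.7, -0.1]
opening: 0.351
grip_force: 30.0
```

Gripped: opening 0.351 (33 mm) at 30 N. Lifting it and carrying it to about (430,20).

Call:
step_arm(plan=[[[0,0,-15,0,-1],[0,0,-40,0,-1],[0,0,-70,0,-1],[-16,-32,-75,0,-1],[-33,-65,-75,0,-1],[-50,-97,-75,0,-1],[-66,-130,-75,0,-1],[-83,-162,-75,0,-1]]])

```text
t: 6.43
eef_pos: [429.9, 18.1, 110.0]
tcp_rot: [3.142, 0.0, 2.494]
ft_force: [1.1, 1.2, -1.1]
opening: 0.349
grip_force: 30.0
```

Call:
step_arm(plan=[[[0,0,25,0,-1],[0,0,50,0,-1],[0,0,75,0,-1],[0,0,95,0,-1],[0,0,108,0,-1],[0,0,112,0,-1],[0,0,114,0,-1],[0,0,114,0,-1]]])

```text
t: 7.1
eef_pos: [430.8, 19.5, -4.0]
tcp_rot: [-3.141, -0.0, 2.493]
ft_force: [-0.3, 0.4, -0.4]
opening: 0.354
grip_force: 30.0
```

Call:
step_arm(plan=[[[0,0,1,0,-1],[0,0,2,0,-1],[0,0,3,0,-1],[0,0,3,0,-1]]])

```text
t: 7.43
eef_pos: [430.9, 19.4, -6.9]
tcp_rot: [3.141, 0.001, 2.493]
ft_force: [0.5, 0.1, 0.0]
opening: 0.348
grip_force: 30.0
```

Call:
step_arm(plan=[[[0,0,1,0,-1],[0,0,1.5,0,-1],[0,0,1.5,0,-1]]])

```text
t: 7.68
eef_pos: [430.7, 19.4, -8.7]
tcp_rot: [-3.142, 0.0, 2.493]
ft_force: [-0.3, 1.0, -0.8]
opening: 0.35
grip_force: 30.0
```

Call:
step_arm(plan=[[[0,0,1,0,-1],[0,0,1,0,-1]]])

```text
t: 7.85
eef_pos: [430.8, 19.4, -9.3]
tcp_rot: [3.141, 0.001, 2.493]
ft_force: [-2.8, -0.1, 11.1]
opening: 0.35
grip_force: 30.0
```

Call:
step_arm(plan=[[[0,0,1,0,-1],[0,0,1,0,-1]]])

```text
t: 8.02
eef_pos: [430.9, 19.4, -9.4]
tcp_rot: [3.141, 0.001, 2.493]
ft_force: [-4.8, -0.4, 30.0]
opening: 0.348
grip_force: 30.0
```

Contact was at -9.3, exactly as predicted. Easing the load, releasing and rising.

Call:
step_arm(plan=[[[0,0,-1.5,0,-1],[0,0,-1.5,0,-0.2],[0,0,-1.5,0,0.0],[0,0,-1.5,0,0.1],[0,0,-1.5,0,0.1],[0,0,-1.5,0,0.1],[0,0,-20,0,0.1],[0,0,-50,0,0.1]]])

```text
t: 8.68
eef_pos: [429.5, 19.5, 38.0]
tcp_rot: [-3.139, -0.004, 2.493]
ft_force: [0.3, -0.2, -0.5]
opening: 0.547
grip_force: 0.0
```

Call:
step_arm(plan=[[[0,0,-40,7,0],[0,0,-80,14,-0.5],[0,0,-90,21,-1],[0,0,-90,28,-1],[0,0,-90,35,-1],[0,0,-90,42,-1],[0,0,-90,49,-1],[0,0,-90,56,-1]]])

```text
t: 9.35
eef_pos: [430.6, 19.4, 129.2]
tcp_rot: [-3.141, 0.0, 1.51]
ft_force: [0.5, -0.6, -0.1]
opening: 0.066
grip_force: 0.0
```

```bash
python3 - <<'E'
from h import *
a=env.read_camera("top");b=env.read_camera("scene");cv2.imwrite('pics/t4.png',a);cv2.imwrite('pics/s4.png',b);st()
A=cv2.resize(a[155:275,130:250],(400,400),interpolation=3);B=cv2.resize(b[180:330,160:310],(400,400),interpolation=3)
cv2.imwrite('pics/v4.png',np.hstack([A,B])); s=env.state();print(s['joints'].round(3),proj("scene",s['eef_pos']),proj("scene",s['eef_pos']+[0,0,14]),proj('scene',[431,19.5,22]))
E
```

```text
9.45 [430.6  19.5 129.2] [-3.141  0.     1.514] F [ 0.6  0.9 -0.5] op 0.017 g 0.0
[-0.108  0.311  2.087 -0.     0.744 -0.051] [280.3 218.6] [280.4 212.9] [279.1 259.1]
```

View pics/v4.png

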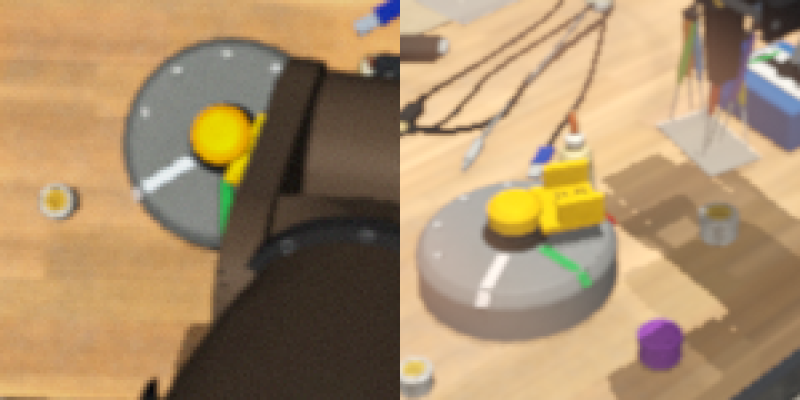

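The tin now stands upright on the worktop at about (431,19), scene pixel (279,263), with both controls clear. Next I'll move over the pocket, estimated at (481.5,129.5) with a radial direction of 242.5°.

Call:
step_arm(plan=[[[19,7,0,5,-1],[38,15,0,10,-1],[57,22,0,15,-1],[76,30,0,20,-1],[94,37,0,24,-1],[113,44.6,0,24,-1],[113,44.6,15,24,-1],[113,44.6,30,24,-1]]])

```text
t: 10.12
eef_pos: [482.0, 130.8, 99.1]
tcp_rot: [3.14, -0.001, 1.104]
ft_force: [0.6, -0.2, -0.2]
opening: 0.005
grip_force: 0.0
```

```bash
python3 - <<'E'
from h import *
a=env.read_camera("top");b=env.read_camera("scene");cv2.imwrite('pics/t5.png',a);cv2.imwrite('pics/s5.png',b);st()
A=cv2.resize(a[155:255,150:250],(300,300),interpolation=3);B=cv2.resize(b[190:310,160:260],(500,600),interpolation=3)
C=np.zeros((600,800,3),np.uint8);C[:,300:]=B;C[:300,:300]=A
cv2.imwrite('pics/v5.png',C); s=env.state();p=s['eef_pos'];print([proj("scene",[p[0],p[1],z]) for z in (p[2]+14,85,65)])
t=lambda u,v:onz("top",130+u/3.333,155+v/3.333,44)
print('white',t(190,160),t(135,192))
E
```

```text
10.22 [480.3 129.9  97.6] [-3.139e+00  2.000e-03  1.102e+00] F [-0.8 -0.4 -0.4] op 0.002 g 0.0
[array([225.6, 236.4]), array([226. , 246.9]), array([226.4, 254.7])]
white [486.6 198.6] [461.7 237.6]
```

View pics/v5.png

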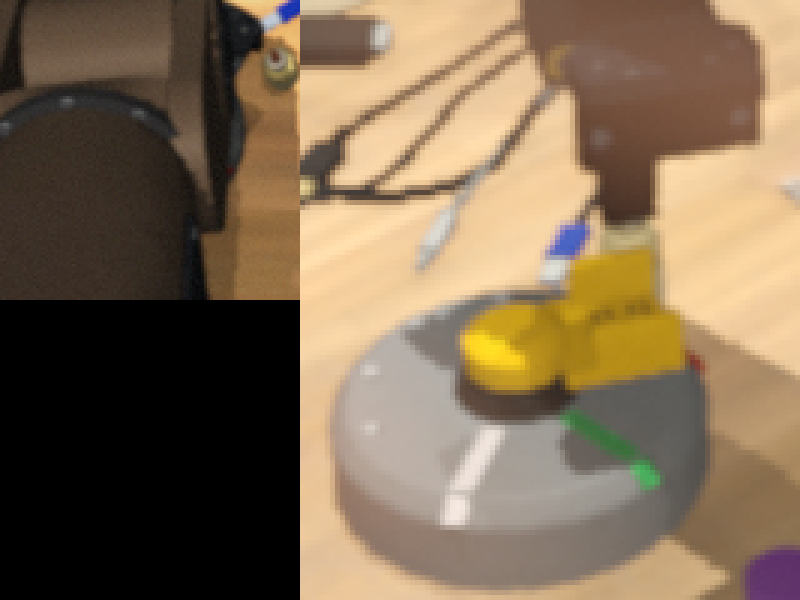

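The shut fingers, with their tip at crop (628,220), hang above the middle of the trough, whose front wall spans crop columns 570–685. Descending in steps with force checks.

Call:
step_arm(plan=[[[0,0,15,0,-1],[0,0,28,0,-1],[0,0,36,0,-1],[0,0,40,0,-1],[0,0,42,0,-1],[0,0,42,0,-1]]])

```text
t: 10.72
eef_pos: [481.5, 129.7, 57.5]
tcp_rot: [3.142, 0.0, 1.098]
ft_force: [0.2, -0.2, 0.1]
opening: 0.008
grip_force: 0.0
```

Call:
step_arm(plan=[[[0,0,2,0,-1],[0,0,4,0,-1],[0,0,4,0,-1]]])

```text
t: 10.97
eef_pos: [481.5, 129.8, 53.4]
tcp_rot: [3.141, -0.0, 1.097]
ft_force: [-0.0, 0.9, 0.2]
opening: 0.004
grip_force: 0.0
```

Call:
step_arm(plan=[[[0,0,1,0,-1],[0,0,3,0,-1],[0,0,3,0,-1]]])

```text
t: 11.22
eef_pos: [481.4, 129.8, 50.1]
tcp_rot: [-3.142, 0.0, 1.097]
ft_force: [0.2, 0.7, -0.1]
opening: 0.006
grip_force: 0.0
```

Call:
step_arm(plan=[[[0,0,1,0,-1],[0,0,2,0,-1],[0,0,2,0,-1]]])

```text
t: 11.47
eef_pos: [481.4, 129.8, 48.1]
tcp_rot: [-3.142, 0.0, 1.097]
ft_force: [-0.7, 0.9, 0.1]
opening: 0.001
grip_force: 0.0
```

Call:
step_arm(plan=[[[0,0,1,0,-1],[0,0,2,0,-1],[0,0,2,0,-1]]])

```text
t: 11.72
eef_pos: [481.4, 129.8, 46.1]
tcp_rot: [-3.141, 0.0, 1.097]
ft_force: [0.3, 0.1, 0.9]
opening: 0.003
grip_force: 0.0
```

Call:
step_arm(plan=[[[0,0,1,0,-1],[0,0,2,0,-1],[0,0,2,0,-1]]])

```text
t: 11.97
eef_pos: [481.4, 129.8, 44.1]
tcp_rot: [-3.141, 0.0, 1.097]
ft_force: [1.2, -0.2, -0.0]
opening: 0.004
grip_force: 0.0
```

Call:
step_arm(plan=[[[0,0,1,0,-1],[0,0,2,0,-1],[0,0,2,0,-1]]])

```text
t: 12.22
eef_pos: [481.5, 129.8, 42.2]
tcp_rot: [3.141, 0.0, 1.097]
ft_force: [0.5, -0.2, 2.0]
opening: 0.004
grip_force: 1.0
```

Call:
step_arm(plan=[[[0,0,1,0,-1],[0,0,2,0,-1],[0,0,2,0,-1]]])

```text
t: 12.47
eef_pos: [481.5, 129.8, 40.2]
tcp_rot: [3.141, 0.0, 1.097]
ft_force: [-0.5, -0.4, 2.8]
opening: 0.006
grip_force: 1.4
```

Contact started at about 43, and the force now rises like the spring. Pressing on to the bottom stop.

Call:
step_arm(plan=[[[0,0,2,0,-1],[0,0,4,0,-1],[0,0,5,0,-1],[0,0,5,0,-1]]])

```text
t: 12.8
eef_pos: [481.5, 129.8, 35.1]
tcp_rot: [-3.142, 0.0, 1.097]
ft_force: [-0.9, -1.6, 5.1]
opening: 0.004
grip_force: 2.4
```

Call:
step_arm(plan=[[[0,0,1,0,-1],[0,0,2,0,-1],[0,0,2,0,-1]]])

```text
t: 13.05
eef_pos: [481.5, 129.8, 33.3]
tcp_rot: [3.141, 0.0, 1.097]
ft_force: [-1.1, -2.2, 5.1]
opening: 0.003
grip_force: 2.8
```

Call:
step_arm(plan=[[[0,0,1,0,-1],[0,0,1,0,-1]]])

```text
t: 13.22
eef_pos: [481.5, 129.8, 32.3]
tcp_rot: [3.141, 0.0, 1.097]
ft_force: [-2.1, -1.7, 6.0]
opening: 0.002
grip_force: 3.0
```

Call:
step_arm(plan=[[[0,0,1,0,-1],[0,0,1,0,-1]]])

```text
t: 13.38
eef_pos: [481.5, 129.8, 31.3]
tcp_rot: [3.141, 0.0, 1.097]
ft_force: [-1.8, -1.7, 6.7]
opening: 0.001
grip_force: 3.2
```

Call:
step_arm(plan=[[[0,0,1,0,-1],[0,0,1,0,-1]]])

```text
t: 13.55
eef_pos: [481.5, 129.5, 31.0]
tcp_rot: [3.141, 0.0, 1.097]
ft_force: [-3.6, -4.5, 16.4]
opening: 0.006
grip_force: 8.4
```

Call:
step_arm(plan=[[[0,0,1,0,-1],[0,0,1,0,-1]]])

```text
t: 13.72
eef_pos: [481.7, 129.3, 30.7]
tcp_rot: [3.14, 0.0, 1.097]
ft_force: [-5.2, -8.3, 26.9]
opening: 0.006
grip_force: 13.8
```

Bottom stop is at about 31.2. Backing off 2 mm keeps it pressed about 10.5 mm. Now I'll spread the fingers a little to take up the play in the trough.

Call:
step_arm(plan=[[[0,0,-2,0,-0.8],[0,0,-2,0,-0.7],[0,0,-2,0,-0.7],[0,0,-2,0,-0.7]]])

```text
t: 14.05
eef_pos: [482.3, 130.0, 31.7]
tcp_rot: [3.14, -0.001, 1.097]
ft_force: [0.7, -0.5, 6.6]
opening: 0.141
grip_force: 3.3
```

Call:
step_arm(plan=[[[0,0,0,0,-0.6],[0,0,0,0,-0.6],[0,0,0,0,-0.6]]])

```text
t: 14.3
eef_pos: [482.0, 130.1, 31.6]
tcp_rot: [3.141, -0.001, 1.097]
ft_force: [-0.4, 1.3, 6.3]
opening: 0.198
grip_force: 5.0
```

Call:
step_arm(plan=[[[0,0,0,0,-0.55],[0,0,0,0,-0.55],[0,0,0,0,-0.55]]])

```text
t: 14.55
eef_pos: [481.9, 130.2, 31.6]
tcp_rot: [3.141, -0.001, 1.097]
ft_force: [-0.4, 2.2, 6.8]
opening: 0.227
grip_force: 5.4
```

Now the clockwise turn: an arc of r = 45.5 about the axis, turning the tool with it, 32° first.

Call:
step_arm(plan=[[[0.1,-3.2,0,4,-0.55],[0.4,-6.3,0,8,-0.55],[1,-9.5,0,12,-0.55],[1.8,-12.5,0,16,-0.55],[2.7,-15.6,0,20,-0.55],[3.9,-18.5,0,24,-0.55],[5.3,-21.4,0,28,-0.55],[6.9,-24.1,0,32,-0.55]]])

```text
t: 15.22
eef_pos: [463.2, 147.2, 31.5]
tcp_rot: [3.141, -0.0, 0.535]
ft_force: [-0.4, -0.9, 8.1]
opening: 0.224
grip_force: 3.7
```

Call:
step_arm(plan=[[[0.1,-3.2,0,4,-0.55],[0.4,-6.3,0,8,-0.55],[1,-9.5,0,12,-0.55],[1.8,-12.5,0,16,-0.55],[2.7,-15.6,0,20,-0.55],[3.9,-18.5,0,24,-0.55],[5.3,-21.4,0,28,-0.55],[5.3,-21.4,0,28,-0.55]]])

```text
t: 15.88
eef_pos: [456.2, 168.5, 31.4]
tcp_rot: [3.142, 0.001, 0.046]
ft_force: [-1.9, -1.2, 6.2]
opening: 0.222
grip_force: 3.7
```

```bash
python3 - <<'E'
from h import *
b=env.read_camera("scene");cv2.imwrite('pics/s6.png',b);a=env.read_camera("top");cv2.imwrite('pics/t6.png',a);st()
for n in('scene0','s5','s6'):
    i=cv2.imread(f'pics/{n}.png');m=cv2.inRange(cv2.cvtColor(i,40),(20,140,60),(34,255,255));m[:200]=0;m[310:]=0;m[:,:160]=0;m[:,265:]=0
    c=max(cv2.findContours(m,0,2)[0],key=cv2.contourArea);mm=cv2.moments(c);print(n,mm['m00'],mm['m10']/mm['m00'],mm['m01']/mm['m00'],cv2.boundingRect(c))
E
```

```text
15.98 [456.3 168.2  31.4] [3.142e+00 1.000e-03 5.000e-02] F [-3.  -0.9  7.1] op 0.226 g 3.8
scene0 765.0 215.7760348583878 255.45882352941177 (193, 239, 44, 29)
s5 780.5 215.65620328849027 255.62972453555412 (192, 239, 45, 29)
s6 450.5 213.38438771735107 270.6899741028487 (193, 255, 42, 30)
```

The arm followed: the yellow blob dropped from row 255 to row 271. Closing the fingers off the walls, then rising straight up.

Call:
step_arm(plan=[[[0,0,0,0,-0.8],[0,0,0,0,-0.9],[0,0,-3,0,-1],[0,0,-6,0,-1],[0,0,-10,0,-1],[0,0,-20,0,-1],[0,0,-50,0,-1],[0,0,-85,0,-1]]])

```text
t: 16.65
eef_pos: [455.7, 167.8, 116.5]
tcp_rot: [3.141, 0.004, 0.05]
ft_force: [1.4, 0.7, -0.1]
opening: 0.005
grip_force: 0.0
```

Call:
step_arm(plan=[[[0,-30,-15,0,-1],[0,10,-30,0,-1],[0,50,-40,0,-1],[0,90,-50,0,-1],[-5,130,-50,0,-1],[-10,170,-50,0,-1],[-15,210,-50,2,-1],[-20,240,-50,4,-1]]])

```text
t: 17.32
eef_pos: [448.2, -75.1, 167.1]
tcp_rot: [3.141, -0.001, -0.022]
ft_force: [0.2, 0.3, 1.1]
opening: 0.002
grip_force: 0.0
```

```bash
python3 - <<'E'
from h import *
b=env.read_camera("scene");cv2.imwrite('pics/s7.png',b);a=env.read_camera("top");cv2.imwrite('pics/t7.png',a);st()
A=cv2.resize(a[155:255,150:250],(300,300),interpolation=3);B=cv2.resize(b[190:310,160:260],(500,600),interpolation=3)
C=np.zeros((600,800,3),np.uint8);C[:,300:]=B;C[:300,:300]=A;C[300:600,:300]=cv2.resize(b[150:250,240:340],(300,300),interpolation=3)
cv2.imwrite('pics/v7.png',C)
E
```

```text
17.42 [448.4 -76.1 167. ] [ 3.141e+00 -1.000e-03 -2.600e-02] F [ 0.6  0.5 -0.7] op 0.007 g 0.0
```

View pics/v7.png

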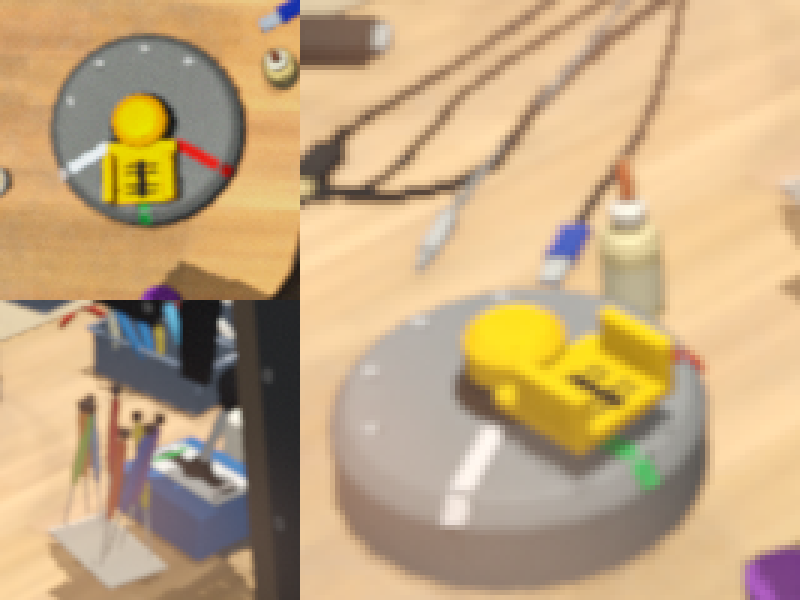

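All ten views are used now. The last one shows the arm fully up and in line with the green mark in both views, with the red and white marks clear and the bottle still standing. Next I'll go behind the ball, with the lever direction at about -6°, and lower the shut fingers so their tips come to about 130 mm.

Call:
step_arm(plan=[[[-4,27,0,2,-1],[-10,54,0,4,-1],[-16,81,0,4.8,-1],[-16,81,15,4.8,-1],[-16,81,35,4.8,-1],[-16,81,50,4.8,-1],[-16,81,59,4.8,-1],[-16,81,59,4.8,-1]]])

```text
t: 18.08
eef_pos: [430.6, -152.6, 106.3]
tcp_rot: [-3.141, 0.002, -0.103]
ft_force: [-0.1, -0.2, -0.3]
opening: 0.001
grip_force: 0.0
```

Call:
step_arm(plan=[[[5,0,0,0,-1],[10,0,0,0,-1],[15,0,0,0,-1],[20,0,0,0,-1],[20,0,0,0,-1]]])

```text
t: 18.5
eef_pos: [452.1, -155.5, 107.8]
tcp_rot: [3.141, -0.001, -0.103]
ft_force: [-0.4, 0.2, 0.7]
opening: 0.005
grip_force: 0.3
```

Call:
step_arm(plan=[[[0,2.5,0,0,-1],[4,2.5,0,0,-1],[8,2.5,0,0,-1],[12,2.5,0,0,-1],[15,2.5,0,0,-1],[15,2.5,0,0,-1]]])

```text
t: 19.0
eef_pos: [466.4, -159.6, 107.3]
tcp_rot: [3.141, -0.001, -0.104]
ft_force: [-0.6, 0.6, 0.1]
opening: 0.002
grip_force: 0.3
```

Call:
step_arm(plan=[[[3,0,0,0,-1],[6,0,0,0,-1],[9,0,0,0,-1],[12,0,0,0,-1],[15,0,0,0,-1],[15,0,0,0,-1]]])

```text
t: 19.5
eef_pos: [479.6, -160.4, 107.2]
tcp_rot: [-3.141, 0.003, -0.103]
ft_force: [-9.4, 1.4, 3.5]
opening: 0.001
grip_force: 4.2
```

The detent is resisting at 9.4 N, nicely centred. Pushing on along the line.

Call:
step_arm(plan=[[[4,0,0,0,-1],[8,0,0,0,-1],[12,0,0,0,-1],[16,0,0,0,-1],[20,0,0,0,-1],[20,0,0,0,-1]]])

```text
t: 20.0
eef_pos: [501.3, -163.2, 107.3]
tcp_rot: [3.141, -0.001, -0.104]
ft_force: [-2.3, 1.0, 0.6]
opening: 0.006
grip_force: 0.6
```

Call:
step_arm(plan=[[[4,0,0,0,-1],[8,0,0,0,-1],[12,0,0,0,-1],[16,0,0,0,-1],[16,0,0,0,-1]]])

```text
t: 20.42
eef_pos: [517.4, -164.9, 107.3]
tcp_rot: [3.141, -0.001, -0.104]
ft_force: [-0.5, -1.4, 0.7]
opening: 0.005
grip_force: 0.0
```

The force has vanished, so it seems to have dropped into float. Advancing a little to confirm, then backing away and checking the ball.

Call:
step_arm(plan=[[[3,0,0,0,-1],[6,0,0,0,-1],[9,0,0,0,-1],[9,0,0,0,-1]]])

```text
t: 20.75
eef_pos: [525.9, -165.7, 107.3]
tcp_rot: [3.141, -0.0, -0.104]
ft_force: [-0.2, -0.4, -0.3]
opening: 0.007
grip_force: 0.0
```

Call:
step_arm(plan=[[[-20,0,0,0,-1],[-45,0,0,0,-1],[-80,0,-10,0,-1],[-110,0,-40,0,-1],[-110,40,-80,0,-1],[-110,80,-100,0,-1],[-115,120,-100,0,-1],[-120,160,-100,0,-1]]])

```text
t: 21.42
eef_pos: [392.3, -301.6, 209.2]
tcp_rot: [3.139, -0.003, -0.103]
ft_force: [0.9, -0.1, -0.4]
opening: 0.004
grip_force: 0.0
```

Call:
step_arm(plan=[[[0,40,0,0,-1],[0,80,0,0,-1],[0,120,0,0,-1],[0,160,0,0,-1],[-20,190,0,0,-1],[-20,190,0,0,-1]]])

```text
t: 21.92
eef_pos: [349.7, -491.1, 206.0]
tcp_rot: [3.141, 0.001, -0.107]
ft_force: [-0.0, 0.0, -0.6]
opening: 0.003
grip_force: 0.0
```

```bash
python3 - <<'E'
from h import *
b=env.read_camera("scene");cv2.imwrite('pics/s8.png',b);a=env.read_camera("top");cv2.imwrite('pics/t8.png',a);st()
for n in('t','0'):
    i=a if n=='t' else cv2.imread('pics/top0.png')
    h=cv2.cvtColor(i,40); m=(h[...,2]<45).astype(np.uint8); m[:165]=0;m[230:]=0;m[:,:316]=0;m[:,354:]=0
    m2=cv2.erode(m,np.ones((3,3)));print(n,[ (cv2.contourArea(c),cv2.minEnclosingCircle(c)) for c in cv2.findContours(m2,0,2)[0] if len(c)>3])
fl=np.array([514+40*.995,-164-4,145]);print('float ball px',proj("top",fl),proj("scene",fl),'neutral',proj("top",[476,-161,145]))
o=cv2.imread('pics/top0.png')
def mv(p,w):  # bystander shift by template
    x,y=p;t=o[y-w:y+w,x-w:x+w];B=a[y-w-8:y+w+8,x-w-8:x+w+8];_,v,_,q=cv2.minMaxLoc(cv2.matchTemplate(B,t,5));return round(v,2),(q[0]-8,q[1]-8)
for n,p,w in(('bottle',(243,177),10),('pump',(377,191),16),('cup',(298,190),18),('housing',(185,180),14)):print(n,mv(p,w))
gm=cv2.cvtColor(a,40); pt=proj("top",[431,19.5,22]);print('tin',pt,gm[int(pt[1]),int(pt[0])])
E
```

```text
22.02 [ 351.7 -487.2  206.3] [-3.141  0.    -0.106] F [-0.   0.7 -0. ] op 0.008 g 0.0
t [(14.0, ((333.5, 199.0), 6.020897388458252)), (59.0, ((341.0, 171.5), 5.590270042419434))]
0 [(72.0, ((336.5909118652344, 205.63636779785156), 5.651288986206055)), (7.0, ((334.0, 191.0), 5.385264873504639))]
float ball px [342.5 171.5] [297.  166.7] neutral [339.  205.5]
bottle (1.0, (0, 0))
pump (1.0, (0, 0))
cup (1.0, (0, 0))
housing (1.0, (0, 0))
tin [259.5 228.5] [ 22 197 206]
```

```bash
python3 - <<'E'
from h import *
f={n:cv2.imread(f'pics/{n}.png') for n in('scene0','s4','s7','s8')}
def m(a,b,x,y,w,h):
    t=f[a][y:y+h,x:x+w];B=f[b][y-8:y+h+8,x-8:x+w+8];_,v,_,q=cv2.minMaxLoc(cv2.matchTemplate(B,t,5));return round(v,2),(q[0]-8,q[1]-8)
print('dome',m('scene0','s8',191,248,16,12),'tin',m('s4','s8',270,252,19,22))
E
```

```text
dome (1.0, (0, 0)) tin (0.34, (0, -1))
```

```bash
python3 - <<'E'
from h import *
a=cv2.imread('pics/scene0.png');b=cv2.imread('pics/s8.png')
t=a[265:288,195:216];B=b[235:290,250:305];_,v,_,q=cv2.minMaxLoc(cv2.matchTemplate(B,t,5));print(v,q[0]+250+9.5,q[1]+235+8,'expected',proj("scene",[431,19.5,22]))
a=cv2.imread('pics/top0.png');b=cv2.imread('pics/t8.png')
t=a[202:221,175:194];_,v,_,q=cv2.minMaxLoc(cv2.matchTemplate(b[205:255,235:285],t,5));print(v,q[0]+244,q[1]+214,proj("top",[431,19.5,22]))
d=cv2.absdiff(a,b)[215:245,245:275].max(2)>40; ys,xs=np.nonzero(d);print(d.sum(),xs.mean()+245,ys.mean()+215,np.ptp(xs),np.ptp(ys))
E
```

```text
0.3399222493171692 266.5 272 expected [279.1 259.1]
0.39252007007598877 260 229 [259.5 228.5]
119 259.4117647058824 229.54621848739495 13 13
```

The tin's round 13 px footprint is at the expected spot, so it's upright. The ball is at the float pixel, the dome is fully up and the bystanders haven't moved. Handing in.

```bash
python3 -c "
from cell import env
print(env.job_done())"
```

```text
the job is handed in; nothing more can be done
None
```

The job is handed in at about 22 s of the 72 s allowed: flux tin upright on the worktop, selector locked up at green, then lever in float; the bottle, jar and cup are unmoved in the final top view.

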